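Refit the washer's timer dial and hold it pressed in

ROBOT

A 6-joint arm with a two-finger parallel gripper is mounted at the origin on the work surface. World frame = base frame: x ahead of the robot, y to its left, z up, the work surface at z = 0. Lengths are in m, angles in rad, forces in N, time in s.
With the tool pointing down it reaches from about 0.35 to 0.975 m from the base axis. Payload 4.9 kg.
Tool frame: the origin (TCP) lies midway between the tips of the shut fingers; the grasp point (between the pads) lies 19 mm behind it; z points along the fingers, y is the line along which they close (so a half turn about z gives the same grasp; the last joint's range is limited). The gripper opens to 85 mm and grips with 20 to 120 N. Pads are 22 mm wide; open, the fingers measure 114 mm over their backs; the gripper's body (76 mm by 85 mm) begins 54 mm behind the grasp point. The pads swing forward as they close: fully open they stand 13 mm farther back than shut.
Start: joints at [1.202, 0.053, 1.613, -0, 1.476, -0.119], TCP at [0.154, 0.606, 0.231] pointing down, gripper open.
Joint ranges: [-3.01, 3.01], [-1.01, 2.22], [0.06, 2.58], [-1.02, 4.17], [0.09, 2.62], [-3.14, 3.14]. Speed limits (rad/s): [2.57, 2.57, 3.14, 3.14, 3.14, 3.14].

INTERFACE

Orientations are given as a rotation vector (axis times angle).
In Python, from station import ctrl gives the robot as it stands.
- The arm moves only by the shell command python3 -m handwheel 'ROWS' [FORCE]. ROWS is JSON, a list of rows, each an object with "gripper": the gripper command: -1 is fully open, 1 is shut, values between are in proportion; "offset": the shift along the tool's x, y, z in mm, a list of three; "rotation": the turn, a rotation vector about the tool's x, y, z in rad, a list of three. A call has exactly 8 rows; each row is the pose to reach, as a shift and turn from the pose commanded when the call began, along the tool's axes at that moment; what a row does not reach only later rows make up. A row lasts 1/8 s, in which the tool goes at most 62.5 mm and 10.7 degrees, less where a joint would pass 70% of its speed; a pose out of reach is approached as far as the arm can. A call with a gripper value outside its range is refused whole. The fingers move at their own pace and stop on an object; FORCE is the grip in N (left out, the last holds). Time passes only in rows, so rows that repeat a pose let the fingers close, or fill a call up. It gives the time, the measured TCP pose, the force, the opening and the grip force at its end, in the units of the state.
- ctrl.get_obs(): the state, without advancing time (a new reading comes with each control period).
- ctrl.get_image(name): name is "scene" or "top" or "wrist"; returns a dict with "image" (384x512x3 uint8, red, green, blue), "fovy" (degrees; the focal length in pixels is half the picture's height over the tangent of half this angle, whatever the lens; pixels are square), "cx", "cy" (the principal point, pixels), "xyz" and "attitude" of the camera in the world. Camera axes: x right, y up, looking along -z (the intrinsics and any distortion apply to the point x, -y, -z); pixel columns grow to the right and rows downward; lengths in m; the calibration is good to about 2 mm. A picture is of the moment at which its call begins. There is no depth.
- ctrl.finish_job(): hands the job in; it is judged then, once.
The state is a dict: "t": time; "q": joint angles; "dq": joint speeds; "effort": joint torques, N m; "tool_pos": TCP position; "tool_rot": TCP orientation; "contact_force": force on the tool from outside, world axes, zero at the start; "wrist_torque": the same for the moment, N m; "opening": finger opening in m; "grip_force": force on a finger pad.
Only numpy, scipy, OpenCV 4.12 (cv2) and the standard library are available. Lean on these libraries where they do the work, as an engineer would, in place of code of your own. Each camera call takes 0.05 s, during which the arm holds its last target. There are 200 camera calls.

TASK

The washer's control console lies face up on the counter with its timer dial missing. Pull the drawer of the small parts chest out to its stop and leave it open, take the big bar-grip dial out of it, turn it until its socket meshes with the splines of the timer shaft, slide it fully home, and push dial and sprung shaft down to the shaft's lower stop. Finish holding it there: keep the fingers pressing the dial down and do not let go; leave the small knob in the drawer, and do not disturb the screwdriver on the console or the metal cup on the counter.

Things in the scene. Friction and masses are not known exactly. Their poses are not given: they have to be found in the camera images.
- chest_front (a point): low brown wooden parts chest, 250 (x) x 260 (y) x 100 mm high, fixed; this point is its front's lower edge, mid-width; axes as the chest's: front faces -x, and the one full-width drawer slides out along -x. Drawer floor (upper face) 22 mm, 6 mm side walls 78 mm, front panel 88 mm above the counter; inside 205 mm along x (from x = 21 to 226 mm when shut), 218 mm along y.
- drawer (a joint): how far the drawer is pulled out: 0 shut, 0.1736 m at its stop; starts between 0 and 0.015. It slides with about 1 N of friction and stays where it is left.
- drawer_handle (a point): middle of the drawer's handle, on the bar's axis: a steel bar 11 mm thick and 131 mm over its round ends, parallel to chest_front's y, 35 mm in front of the drawer's front panel, on two 8 mm thick stems at 51 mm either side of the middle. Its height is 62 mm above the counter.
- dial: big white plastic dial, 50 to 100 g, standing on the drawer floor left or right of the middle. Disc 56 mm across, 22 mm high; on it a bar grip 46 mm long (dial's x), 16 mm wide (y), 22 to 50 mm above the underside; black line at its +x end. Origin: centre of the underside, z up. Underside: socket 18 mm deep of two crossed slots along x and y, 8 x 26.6 mm; it meshes in any of four quarter turns.
- small_knob: small round white knob, 38 mm across, 28 mm high, with a thin steel band, standing in the other half of the drawer; not wanted. Origin at the centre of its underside. Must stay in the drawer.
- console: washer control console, fixed, white box with grey face up, 140 (x) x 440 (y) x 55 mm high, place and yaw vary; origin at counter level under the timer shaft; reaches x = -70 to +70, y = -380 to +60 mm from there. A black and white ring on its face surrounds the shaft; keys, a small fitted knob and a loose screwdriver are on its other half.
- shaft_top (a point): centre of the timer shaft's top, 85 mm above the counter and 30 mm above the console's face when not pressed; z up. A steel cross of two blades along this frame's x and y, each 24 mm long, 6 mm thick, top edges rounded; its yaw varies and is not the console's. It turns stiffly (0.12 N m). With the dial fully home the dial's underside is 18 mm below this point.
- shaft (a joint): how far the shaft is pushed down against its spring: 0 at rest, 0.010 m at its lower stop; 3.5 N starts it moving, 10.5 N holds it at the stop.
- screwdriver: bystander: screwdriver, 170 mm, lying on the console's face.
- tin: bystander: open aluminium cup, 70 mm across, 60 mm high, standing on the counter between chest and console.

How it is judged:
On the way, in this order (a step that is already met when the one before it is completed fails the run):
1. the drawer is pulled out to its stop (more than 165 mm) (value of joint drawer above 0.165 m), for 0.2 s.
2. the dial is meshed and fully home on the shaft (z of dial in the frame of shaft_top below -0.0155 m and horizontal distance between dial and shaft_top below 0.004 m and angle between the z axis of dial and the z axis of shaft_top, either way round below 0.1 rad), for 0.2 s.
At the end, for the whole second after the job is handed in: Dial home on the splines (underside over 15.5 mm below the shaft's top, within 4 mm and 0.1 rad), fingers still on it (over 1 N) keeping the shaft down more than 7 of its 10 mm; drawer out more than 150 mm with the small knob in it (all of step 2 and value of joint shaft above 0.007 m and contact force between the fingers and dial above 1 N and value of joint drawer above 0.15 m and height (world z) of small_knob below 0.05 m and horizontal distance between small_knob and drawer_handle below 0.22 m); the arm keeps its last pose, push and grip.
It fails at once if the small knob is lifted out of the drawer (height (world z) of small_knob above 0.07 m).
It fails at once if the screwdriver or the metal cup is moved by more than 40 mm (distance of any of screwdriver, tin from where it was at the start of the episode above 0.04 m).
It fails at once if the metal cup is knocked over (angle between tin's own z axis and vertical above 0.6 rad).
It also fails if it takes over 64 s, if anything falls off the work surface, if the arm or the gripper's body presses on something with over 40 N, if the wrist force passes 120 N, or if a joint passes its speed limit or range.

## Working session

There is one attempt and no reset: what is moved stays moved. The work goes in short steps, Python scripts to look and compute and a shell command to move; the robot and the scene stay as the last step left them, time stands still between calls to the robot, and variables do not carry over. Pictures are saved under pics/ and viewed, at most 10 in all, crops included, and the job is handed in when it is done.

```bash
ls; mkdir -p pics
cat > h.py <<'E'
import numpy as np,cv2
from scipy.spatial.transform import Rotation as R
from station import ctrl
def cam(n):
    d=ctrl.get_image(n); return d
def save(d,f): cv2.imwrite('pics/'+f,d['image'][:,:,::-1])
def rot(a):
    a=np.array(a,float)
    return a if a.shape==(3,3) else (R.from_rotvec(a).as_matrix() if a.size==3 else R.from_quat(a).as_matrix())
def ray(d,u,v):
    f=192/np.tan(np.radians(d['fovy'])/2)
    r=rot(d['attitude'])@np.array([(u-d['cx'])/f,-(v-d['cy'])/f,-1]); return np.array(d['xyz']),r
def onz(d,u,v,z):
    o,r=ray(d,u,v); return o+r*(z-o[2])/r[2]
def proj(d,p):
    f=192/np.tan(np.radians(d['fovy'])/2)
    c=rot(d['attitude']).T@(np.array(p)-d['xyz']); return d['cx']+f*c[0]/-c[2], d['cy']-f*c[1]/-c[2]
def totool(dw):  # world vec -> tool mm
    return R.from_rotvec(ctrl.get_obs()['tool_rot']).as_matrix().T@np.array(dw)*1000
E
python3 - <<'E'
from h import *
for n in ('scene','top'):
    d=cam(n); save(d,n+'0.png'); print({k:v for k,v in d.items() if k!='image'})
o=ctrl.get_obs(); print(o); print(R.from_rotvec(o['tool_rot']).as_matrix().round(3))
E
```

```text
pics
{'fovy': 57.1881548549909, 'cx': 254.0878932034778, 'cy': 187.66746838821675, 'xyz': array([ 1.29181096, -0.19528676,  0.58991163]), 'attitude': array([0.7901189 , 0.6320907 , 1.26222984])}
{'fovy': 56.16521351954499, 'cx': 250.2847675338989, 'cy': 193.72556093361322, 'xyz': array([ 0.54214245, -0.05938514,  1.20139961]), 'attitude': array([ 0.05526802, -0.08226823, -1.5847528 ])}
{'t': 0.1, 'q': array([ 1.20202923e+00,  5.33165220e-02,  1.61417561e+00,  5.29401911e-06,
        1.47604402e+00, -1.18957996e-01]), 'dq': array([ 0.00026015, -0.00123332, -0.00124868,  0.00024627,  0.0015386 ,
       -0.00114263]), 'effort': array([ 1.57146414e-04, -3.94903386e+01, -3.71362674e+01, -1.70073631e-04,
        3.89346256e-03,  6.90460382e-06]), 'tool_pos': array([0.15427265, 0.6050583 , 0.23015876]), 'tool_rot': array([-3.91321210e-01, -3.11664611e+00,  2.96007289e-03]), 'contact_force': array([-0.17969353,  0.72271468,  0.91841076]), 'wrist_torque': array([-0.03723146,  0.01762002, -0.00366192]), 'grip_force': 0.0, 'opening': 0.08548424111412728}
[[-0.969  0.247 -0.001]
 [ 0.247  0.969 -0.002]
 [ 0.    -0.002 -1.   ]]
```

View pics/top0.png

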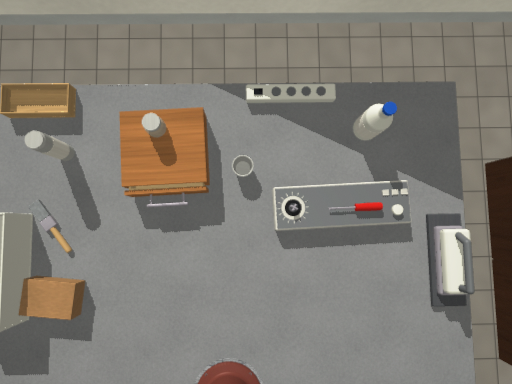

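View pics/scene0.png

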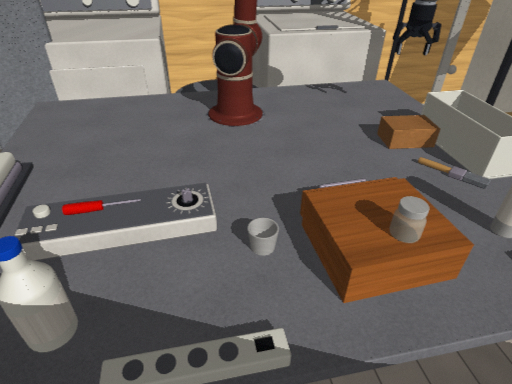

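```bash
cat > m1.py <<'E'
from h import *
d=cam('top'); im=d['image']; hsv=cv2.cvtColor(im,cv2.COLOR_RGB2HSV)
def show(n,u,v,z): p=onz(d,u,v,z); print(n,p.round(4)); return p
# handle: bright pixels in window
w=np.zeros(im.shape[:2],bool); w[200:210,140:195]=1
m=w&(hsv[...,2]>150)&(hsv[...,1]<60); v,u=np.nonzero(m); print(len(u),u.min(),u.max())
k=np.polyfit(u,v,1)
a=show('hl',u.min()-.5,np.polyval(k,u.min()),.062);b=show('hr',u.max()+.5,np.polyval(k,u.max()),.062)
print('len',np.linalg.norm(a-b),'mid',(a+b)/2,'yaw of y',np.degrees(np.arctan2(*(a-b)[[1,0]]))-90)
# chest top
m=((hsv[...,0]<15)&(hsv[...,1]>130)&(hsv[...,2]>80)).astype(np.uint8); m[:, :110]=0; m[:,215:]=0; m[:100]=0;m[200:]=0
c=max(cv2.findContours(m,0,1)[0],key=cv2.contourArea); q=cv2.approxPolyDP(cv2.convexHull(c),6,True)[:,0]; print(q.tolist())
for x in q: show('chest',*x,.1)
# console face
for x in [(274,188),(407,181),(410,226),(277,230)]: show('con',*x,.055)
show('shaft',293,208,.085); show('cup',243,163,.06)
cv2.imwrite('pics/topcrop.png',np.hstack([cv2.resize(im[180:236,265:321],(392,392),interpolation=cv2.INTER_CUBIC),cv2.resize(im[165:221,135:191],(392,392),interpolation=cv2.INTER_CUBIC)])[:,:,::-1])
E
python3 m1.py
```

```text
77 147 186
hl [0.6114 0.2483 0.062 ]
hr [0.617  0.1225 0.062 ]
len 0.1259787213384632 mid [0.61418585 0.18538273 0.062     ] yaw of y 2.5698780909208523
[[202, 108], [208, 184], [122, 186], [120, 112]]
chest [0.9101 0.0679 0.1   ]
chest [0.6704 0.0505 0.1   ]
chest [0.6679 0.3132 0.1   ]
chest [0.9    0.3229 0.1   ]
con [ 0.6598 -0.1562  0.055 ]
con [ 0.6764 -0.587   0.055 ]
con [ 0.5315 -0.5888  0.055 ]
con [ 0.5256 -0.1628  0.055 ]
shaft [ 0.5933 -0.2115  0.085 ]
cup [ 0.7412 -0.058   0.06  ]
```

View pics/topcrop.png

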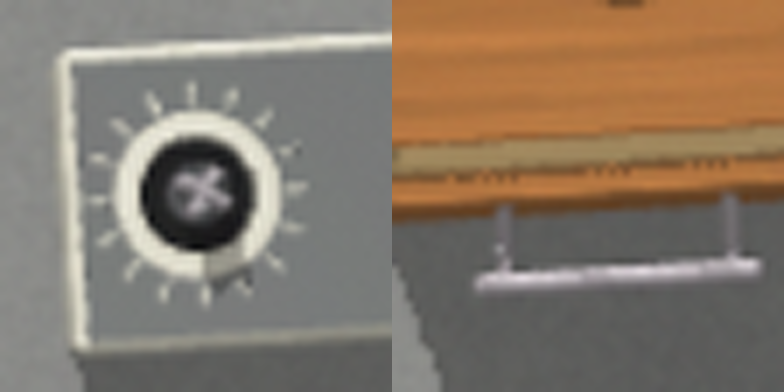

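```bash
cat >> h.py <<'E'
def need(p,yaw): # target TCP, yaw (deg) of tool y, tool straight down -> offset mm, rotvec
    o=ctrl.get_obs(); A=R.from_rotvec(o['tool_rot']).as_matrix()
    best=None
    for a in (yaw,yaw+180):
        c,s=np.cos(np.radians(a)),np.sin(np.radians(a))
        T=np.array([[-s,c,0],[c,s,0],[0,0,-1]]).T
        T=np.column_stack([[-s,c,0],[c,s,0],[0,0,-1]])
        if np.linalg.det(T)<0: T[:,0]*=-1
        rv=R.from_matrix(A.T@T).as_rotvec()
        if best is None or np.linalg.norm(rv)<np.linalg.norm(best): best=rv
    print('off',(A.T@(np.array(p)-o['tool_pos'])*1000).round(1),'rot',best.round(3),'| at',o['tool_pos'].round(4),'q',o['q'].round(2),'t',round(o['t'],2),'F',o['contact_force'].round(1),'open',round(o['opening'],4))
E
python3 -c "
from h import *
need((.614,.185,.17),2.57)"
python3 -m handwheel '[{"gripper":0.5,"offset":[-69,-37,7],"rotation":[0,0,0.16]},{"gripper":0.5,"offset":[-138,-74,14],"rotation":[0,0,0.32]},{"gripper":0.5,"offset":[-207,-110,21],"rotation":[0,0,0.48]},{"gripper":0.5,"offset":[-276,-147,28],"rotation":[0,0,0.64]},{"gripper":0.5,"offset":[-345,-183,35],"rotation":[0,0,0.8]},{"gripper":0.5,"offset":[-414,-220,42],"rotation":[0,0,0.96]},{"gripper":0.5,"offset":[-483,-257,49],"rotation":[0,0,1.12]},{"gripper":0.5,"offset":[-549,-293,56],"rotation":[0,0,1.276]}]' 40
python3 -c "
from h import *
need((.614,.185,.17),2.57)
d=cam('wrist');save(d,'w1.png');print(d['xyz'],d['attitude'],d['fovy'],proj(d,(.614,.185,.062)))"
```

```text
off [-549.3 -293.4   60.7] rot [-2.000e-03  1.000e-03  1.276e+00] | at [0.1543 0.6051 0.2303] q [ 1.2   0.05  1.61  0.    1.48 -0.12] t 0.15 F [0.2 0.3 0.4] open 0.0854
t: 1.15
tool_pos: [0.5237, 0.2685, 0.1863]
tool_rot: [-2.177, -2.265, -0.0]
contact_force: [1.0, 0.7, -0.2]
opening: 0.0213
grip_force: 0.0
off [-87.   87.   16.2] rot [-0.    -0.    -0.005] | at [0.5237 0.2685 0.1863] q [ 0.35 -0.    1.74  0.    1.4   0.31] t 1.15 F [ 1.   0.7 -0.2] open 0.0213
[0.52117441 0.343746   0.33020867] [-0.30457611 -0.00595999  0.03835499] 62.987515780708364 (np.float64(346.0667065320803), np.float64(270.9664038699825))
```

```bash
python3 -m handwheel '[{"gripper":0.5,"offset":[-44,44,8],"rotation":[0,0,0]},{"gripper":0.5,"offset":[-87,87,16],"rotation":[0,0,0]},{"gripper":0.5,"offset":[-87,87,16],"rotation":[0,0,0]},{"gripper":0.5,"offset":[-87,87,16],"rotation":[0,0,0]},{"gripper":0.5,"offset":[-87,87,16],"rotation":[0,0,0]},{"gripper":0.5,"offset":[-87,87,16],"rotation":[0,0,0]},{"gripper":0.5,"offset":[-87,87,16],"rotation":[0,0,0]},{"gripper":0.5,"offset":[-87,87,16],"rotation":[0,0,0]}]'
python3 -c "
from h import *
need((.614,.185,.043),2.57)
d=cam('wrist');save(d,'w1.png');print(proj(d,(.614,.185,.062)))"
```

```text
t: 2.2
tool_pos: [0.6132, 0.1875, 0.1708]
tool_rot: [2.17, 2.271, 0.0]
contact_force: [-0.0, -0.5, -0.6]
opening: 0.0215
grip_force: 0.0
off [ -2.5   0.6 127.8] rot [ 0.    -0.     0.001] | at [0.6132 0.1875 0.1708] q [0.18 0.13 1.63 0.   1.38 0.14] t 2.2 F [-0.  -0.5 -0.6] open 0.0215
(np.float64(257.22695379140316), np.float64(192.6093231577076))
```

View pics/w1.png

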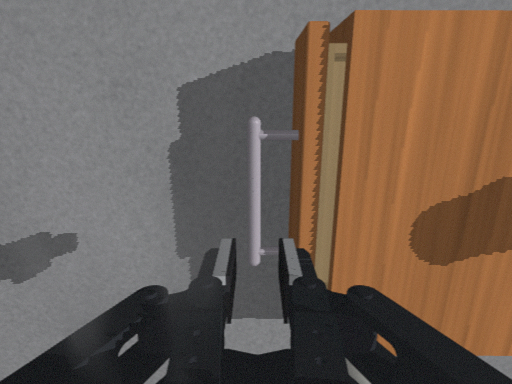

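```bash
python3 -m handwheel '[{"gripper":0.5,"offset":[-2,-1,40],"rotation":[0,0,0]},{"gripper":0.5,"offset":[-2,-1,80],"rotation":[0,0,0]},{"gripper":0.5,"offset":[-2,-1,110],"rotation":[0,0,0]},{"gripper":0.5,"offset":[-2,-1,126],"rotation":[0,0,0]},{"gripper":0.5,"offset":[-2,-1,126],"rotation":[0,0,0]},{"gripper":1,"offset":[-2,-1,126],"rotation":[0,0,0]},{"gripper":1,"offset":[-2,-1,126],"rotation":[0,0,0]},{"gripper":1,"offset":[-2,-1,126],"rotation":[0,0,0]}]' 30
python3 -m handwheel '[{"gripper":1,"offset":[0,-15,0],"rotation":[0,0,0]},{"gripper":1,"offset":[0,-40,0],"rotation":[0,0,0]},{"gripper":1,"offset":[0,-65,0],"rotation":[0,0,0]},{"gripper":1,"offset":[0,-90,0],"rotation":[0,0,0]},{"gripper":1,"offset":[0,-115,0],"rotation":[0,0,0]},{"gripper":1,"offset":[0,-140,0],"rotation":[0,0,0]},{"gripper":1,"offset":[0,-152,0],"rotation":[0,0,0]},{"gripper":1,"offset":[0,-154,0],"rotation":[0,0,0]}]'
```

```text
t: 3.25
tool_pos: [0.6132, 0.1852, 0.0455]
tool_rot: [2.17, 2.27, 0.002]
contact_force: [1.3, -0.4, 3.1]
opening: 0.0096
grip_force: 29.4
t: 4.25
tool_pos: [0.4581, 0.1784, 0.0455]
tool_rot: [2.17, 2.271, 0.002]
contact_force: [0.8, 1.6, 4.5]
opening: 0.0095
grip_force: 31.0
```

```bash
python3 -m handwheel '[{"gripper":1,"offset":[0,-2,0],"rotation":[0,0,0]},{"gripper":1,"offset":[0,-4,0],"rotation":[0,0,0]},{"gripper":1,"offset":[0,-6,0],"rotation":[0,0,0]},{"gripper":1,"offset":[0,-8,0],"rotation":[0,0,0]},{"gripper":1,"offset":[0,-10,0],"rotation":[0,0,0]},{"gripper":1,"offset":[0,-12,0],"rotation":[0,0,0]},{"gripper":1,"offset":[0,-13,0],"rotation":[0,0,0]},{"gripper":1,"offset":[0,-14,0],"rotation":[0,0,0]}]'
python3 - <<'E'
from h import *
d=cam('top'); im=d['image']; cv2.imwrite('pics/top1.png',cv2.resize(im[100:260,80:320],(720,480),interpolation=cv2.INTER_CUBIC)[:,:,::-1])
E
```

```text
t: 5.25
tool_pos: [0.4484, 0.178, 0.0456]
tool_rot: [2.167, 2.266, 0.014]
contact_force: [15.5, 4.0, -6.7]
opening: 0.0095
grip_force: 30.1
```

View pics/top1.png

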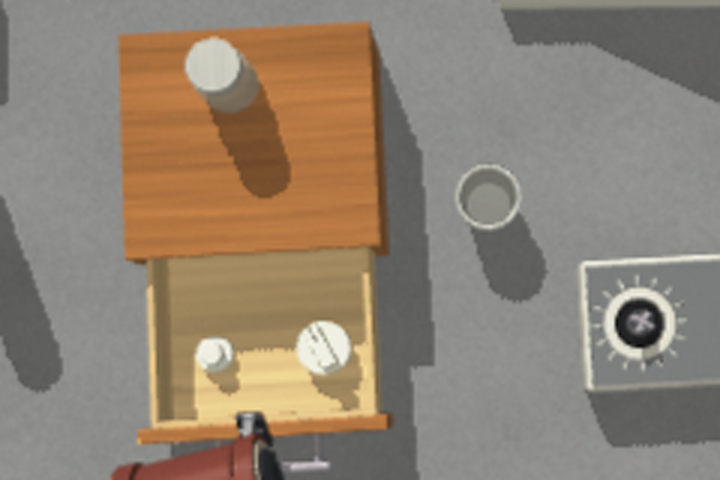

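```bash
python3 -m handwheel '[{"gripper":1,"offset":[0,2,0],"rotation":[0,0,0]},{"gripper":1,"offset":[0,4,0],"rotation":[0,0,0]},{"gripper":0.5,"offset":[0,4,0],"rotation":[0,0,0]},{"gripper":0.5,"offset":[0,4,0],"rotation":[0,0,0]},{"gripper":0.5,"offset":[0,4,-40],"rotation":[0,0,0]},{"gripper":0.5,"offset":[0,4,-80],"rotation":[0,0,0]},{"gripper":0,"offset":[0,4,-120],"rotation":[0,0,0]},{"gripper":-0.5,"offset":[0,4,-160],"rotation":[0,0,0]}]'
python3 - <<'E'
from h import *
d=cam('top')
p=onz(d,187.7,215.7,.065);print(p); p[2]=.2; need(p,2.57)
E
```

```text
t: 6.3
tool_pos: [0.4477, 0.1774, 0.2048]
tool_rot: [-2.17, -2.27, 0.003]
contact_force: [0.5, 0.3, -1.1]
opening: 0.0568
grip_force: 0.0
[0.57502696 0.1182308  0.065     ]
off [-65.5 121.4  12.3] rot [ 0.008 -0.001  0.   ] | at [0.4507 0.1782 0.2115] q [ 0.22 -0.29  1.96 -0.    1.46  0.18] t 6.35 F [2.1 1.2 4.2] open 0.0634
```

```bash
python3 -m handwheel '[{"gripper":-1,"offset":[-22,40,4],"rotation":[0,0,0]},{"gripper":-1,"offset":[-44,80,8],"rotation":[0,0,0]},{"gripper":-1,"offset":[-65,121,10],"rotation":[0,0,0]},{"gripper":-1,"offset":[-65,121,10],"rotation":[0,0,0]},{"gripper":-1,"offset":[-65,121,10],"rotation":[0,0,0]},{"gripper":-1,"offset":[-65,121,10],"rotation":[0,0,0]},{"gripper":-1,"offset":[-65,121,10],"rotation":[0,0,0]},{"gripper":-1,"offset":[-65,121,10],"rotation":[0,0,0]}]'
python3 - <<'E'
from h import *
d=cam('wrist');save(d,'w2.png'); print(proj(d,(.575,.118,.072)))
import pickle; pickle.dump(d,open('w2.pkl','wb')); need((.575,.118,.2),2.57)
E
```

```text
t: 7.35
tool_pos: [0.5721, 0.1186, 0.1949]
tool_rot: [2.17, 2.271, 0.001]
contact_force: [-0.3, -0.1, -0.6]
opening: 0.0855
grip_force: 0.0
(np.float64(259.64254870963214), np.float64(185.95585288441063))
off [-0.6  2.8 -5.1] rot [ 0.    -0.     0.001] | at [0.5722 0.1185 0.1949] q [ 0.08 -0.02  1.75  0.    1.41  0.03] t 7.4 F [-0.1  0.3  1.1] open 0.0855
```

View pics/w2.png

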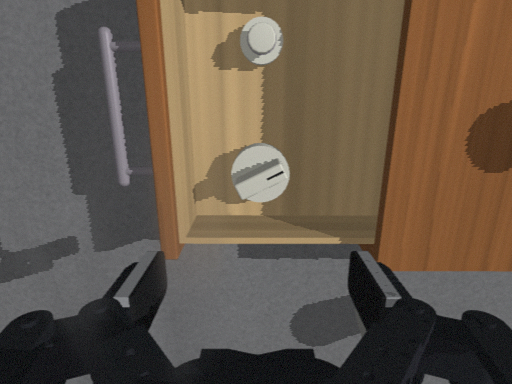

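Run:
```python
from h import *
import pickle
d=pickle.load(open('w2.pkl','rb'));im=d['image'];hsv=cv2.cvtColor(im,cv2.COLOR_RGB2HSV)
m=((hsv[...,1]<45)&(hsv[...,2]>70)).astype(np.uint8)*255; w=np.zeros_like(m);w[135:212,222:300]=1;m*=w
c=max(cv2.findContours(m,0,1)[0],key=cv2.contourArea);h=cv2.convexHull(c)
e=cv2.fitEllipse(h);print(e)
b=onz(d,*e[0],.038);print('disc',b)
g=im.max(2);k=(g<50);kk=np.zeros_like(k);kk[150:200,240:292]=1;v,u=np.nonzero(k&kk);print(len(u))
pts=np.array([onz(d,a,bb,.072)[:2] for a,bb in zip(u,v)]);mu=pts.mean(0);U,S,V=np.linalg.svd(pts-mu);dr=V[0]
print('line centre',mu,'yaw',np.degrees(np.arctan2(dr[1],dr[0])),'from disc',mu-b[:2], np.ptp((pts-mu)@dr))
x=np.hstack([cv2.resize(im[135:215,220:300],(560,560),interpolation=cv2.INTER_CUBIC)]);cv2.imwrite('pics/dial.png',x[:,:,::-1])
```

```text
((259.89202880859375, 172.88955688476562), (57.824851989746094, 60.072608947753906), 17.683237075805664)
disc [0.57537239 0.1217123  0.038     ]
17
line centre [0.58865087 0.12900803] yaw -151.58603306868835 from disc [0.01327848 0.00729573] 0.013302436148997664
```

View pics/dial.png

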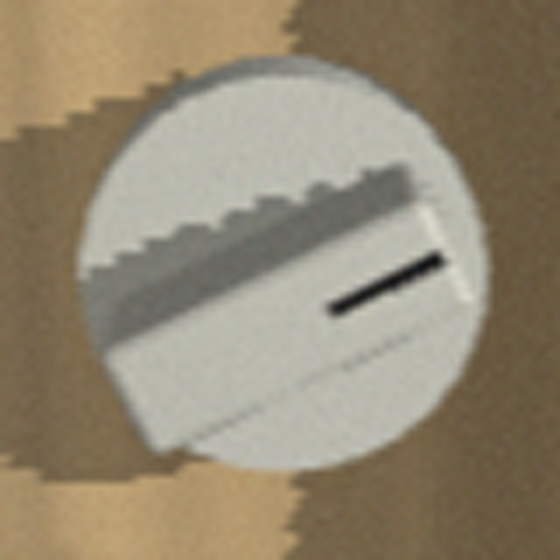

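Run:
```python
from h import *
import pickle
d=pickle.load(open('w2.pkl','rb'))
P=[onz(d,220+a/7-.43,135+b/7-.43,.072)[:2] for a,b in [(105,352),(420,205),(475,300),(155,450)]]
P=np.array(P);ang=lambda v:np.degrees(np.arctan2(v[1],v[0]))
print(P,'c',P.mean(0),ang(P[1]-P[0]),ang(P[2]-P[3]),ang(P[2]-P[1]),np.linalg.norm(P[1]-P[0]),np.linalg.norm(P[2]-P[1]))
need((*P.mean(0),.2),ang(P[1]-P[0]+P[2]-P[3])+90)
```

```text
[[0.5528076  0.1180256 ]
 [0.59130372 0.13863926]
 [0.59899589 0.12685487]
 [0.5595073  0.10527801]] c [0.57565363 0.12219944] 28.16788290981137 28.652524596957516 -56.865803872291465 0.043667771248776376 0.014072710775245812
off [ 3.6  3.6 -5.1] rot [ 0.   -0.    1.12] | at [0.5722 0.1185 0.1949] q [ 0.08 -0.02  1.75  0.    1.41  0.03] t 7.4 F [-0.1  0.3  1.1] open 0.0855
```

```bash
python3 -m handwheel '[{"gripper":0.1,"offset":[4,4,10],"rotation":[0,0,0.16]},{"gripper":0.1,"offset":[4,4,20],"rotation":[0,0,0.32]},{"gripper":0.1,"offset":[4,4,30],"rotation":[0,0,0.48]},{"gripper":0.1,"offset":[4,4,40],"rotation":[0,0,0.64]},{"gripper":0.1,"offset":[4,4,50],"rotation":[0,0,0.8]},{"gripper":0.1,"offset":[4,4,60],"rotation":[0,0,0.96]},{"gripper":0.1,"offset":[4,4,75],"rotation":[0,0,1.12]},{"gripper":0.1,"offset":[4,4,75],"rotation":[0,0,1.12]}]'
python3 - <<'E'
from h import *
need((.5755,.122,.048),118.4)
E
```

```text
t: 8.4
tool_pos: [0.5751, 0.1224, 0.1182]
tool_rot: [-3.044, -0.774, 0.004]
contact_force: [0.3, -0.3, 0.4]
opening: 0.0383
grip_force: 0.0
off [ 0.3  0.6 70.2] rot [-0.001  0.003  0.002] | at [0.5751 0.1224 0.1182] q [0.08 0.06 1.8  0.   1.28 1.16] t 8.4 F [ 0.3 -0.3  0.4] open 0.0383
```

```bash
python3 -m handwheel '[{"gripper":0.1,"offset":[0,1,25],"rotation":[0,0,0]},{"gripper":0.1,"offset":[0,1,50],"rotation":[0,0,0]},{"gripper":0.1,"offset":[0,1,65],"rotation":[0,0,0]},{"gripper":0.1,"offset":[0,1,69],"rotation":[0,0,0]},{"gripper":0.1,"offset":[0,1,69],"rotation":[0,0,0]},{"gripper":1,"offset":[0,1,69],"rotation":[0,0,0]},{"gripper":1,"offset":[0,1,69],"rotation":[0,0,0]},{"gripper":1,"offset":[0,1,69],"rotation":[0,0,0]}]' 60
python3 -m handwheel '[{"gripper":1,"offset":[0,0,-10],"rotation":[0,0,0]},{"gripper":1,"offset":[0,0,-30],"rotation":[0,0,0]},{"gripper":1,"offset":[0,0,-60],"rotation":[0,0,0]},{"gripper":1,"offset":[0,0,-90],"rotation":[0,0,0]},{"gripper":1,"offset":[0,0,-120],"rotation":[0,0,0]},{"gripper":1,"offset":[0,0,-150],"rotation":[0,0,0]},{"gripper":1,"offset":[0,0,-160],"rotation":[0,0,0]},{"gripper":1,"offset":[0,0,-160],"rotation":[0,0,0]}]'
python3 - <<'E'
from h import *
d=cam('top'); p=onz(d,293.4,207.3,.085);print(p)
need((p[0],p[1],.22),118.4); need((p[0],p[1],.22),2)
E
```

```text
t: 9.4
tool_pos: [0.5778, 0.1216, 0.052]
tool_rot: [3.045, 0.771, 0.004]
contact_force: [0.2, 1.1, 4.8]
opening: 0.0146
grip_force: 59.7
t: 10.4
tool_pos: [0.577, 0.1215, 0.2116]
tool_rot: [3.045, 0.771, 0.003]
contact_force: [0.2, -0.4, -0.4]
opening: 0.0148
grip_force: 59.1
[ 0.59549634 -0.21277472  0.085     ]
off [-142.1  303.1   -9.9] rot [-0.     0.001  0.   ] | at [0.5763 0.1214 0.2101] q [ 0.08 -0.02  1.72 -0.    1.44  1.16] t 10.45 F [ 0.4 -0.2 -1.6] open 0.0144
off [-142.1  303.1   -9.9] rot [-1.00e-03  0.00e+00 -1.11e+00] | at [0.5763 0.1214 0.2101] q [ 0.08 -0.02  1.72 -0.    1.44  1.16] t 10.45 F [ 0.4 -0.2 -1.6] open 0.0144
```

```bash
python3 -m handwheel '[{"gripper":1,"offset":[-34,50,0],"rotation":[0,0,0]},{"gripper":1,"offset":[-68,100,0],"rotation":[0,0,0]},{"gripper":1,"offset":[-102,150,0],"rotation":[0,0,0]},{"gripper":1,"offset":[-136,200,0],"rotation":[0,0,0]},{"gripper":1,"offset":[-170,255,0],"rotation":[0,0,0]},{"gripper":1,"offset":[-202,303,0],"rotation":[0,0,0]},{"gripper":1,"offset":[-202,303,0],"rotation":[0,0,0]},{"gripper":1,"offset":[-202,303,0],"rotation":[0,0,0]}]'
python3 - <<'E'
from h import *
import pickle
d=cam('wrist');pickle.dump(d,open('w3.pkl','wb'));u,v=proj(d,(.5955,-.2128,.085));print(u,v)
need((.5955,-.2128,.21),118.4)
im=d['image'];u,v=int(u),int(v)
v0,u0=max(v-45,0),max(u-45,0);print(u0,v0)
c=cv2.resize(im[v0:v0+90,u0:u0+90],(540,540),interpolation=cv2.INTER_CUBIC)
a=np.zeros((540,792,3),np.uint8);a[:,:540]=c;a[:189,540:]=cv2.resize(im,(252,189));cv2.imwrite('pics/w3.png',a[:,:,::-1])
E
```

```text
t: 11.45
tool_pos: [0.5425, -0.2405, 0.2088]
tool_rot: [-3.043, -0.769, 0.003]
contact_force: [0.9, 0.5, 0.3]
opening: 0.0148
grip_force: 59.1
256.66893200341997 116.88758787243333
off [59.3  1.3 -0.9] rot [-0.002  0.001  0.001] | at [ 0.5428 -0.2399  0.2092] q [-0.54 -0.01  1.71  0.    1.44  0.53] t 11.5 F [-0.3 -0.1 -1. ] open 0.0149
211 71
```

View pics/w3.png

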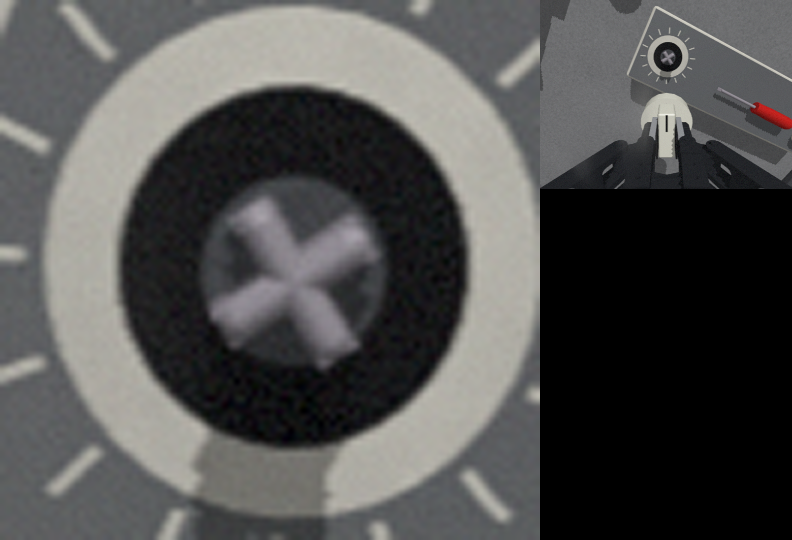

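```bash
cat > m3.py <<'E'
from h import *
import pickle,sys
def meas(d,tp,A,zt=.085,g=(.595,-.2115)):
    im=d['image'];hsv=cv2.cvtColor(im,cv2.COLOR_RGB2HSV);V=cv2.GaussianBlur(hsv[...,2],(3,3),0)
    u,v=proj(d,(*g,zt));yy,xx=np.mgrid[:384,:512]
    m=((np.hypot(xx-u,yy-v)<22)&(V>95)).astype(np.uint8)
    n,l,s,c=cv2.connectedComponentsWithStats(m);i=min(range(1,n),key=lambda i:np.hypot(*(c[i]-(u,v)))if s[i,4]>40 else 1e9)
    vv,uu=np.nonzero(l==i)
    P=np.array([onz(d,a,b,zt)[:2] for a,b in zip(uu,vv)]);box=cv2.minAreaRect((P*1e4).astype(np.float32))
    C=P.mean(0);Z=(P-C)@[1,1j];M=(Z**4).sum()
    print('shaft px',c[i],s[i,4],'C',C.round(4),'box',np.array(box[0])/1e4,np.array(box[1])/10,'yaw4',np.degrees(np.angle(M)/4).round(1),'coh',(abs(M)/(abs(Z)**4).sum()).round(2))
    return C
if __name__=='__main__':
    d=pickle.load(open('w3.pkl','rb'));o=ctrl.get_obs();tp=o['tool_pos'];A=R.from_rotvec(o['tool_rot']).as_matrix()
    meas(d,tp,A,g=onz(d,211+295/6,71+278/6,.085)[:2])
    im=d['image'];hsv=cv2.cvtColor(im,cv2.COLOR_RGB2HSV)
    m=(hsv[...,2]>165)&(hsv[...,1]<40);m[:180]=0;m[300:]=0;m[:,:200]=0;m[:,310:]=0
    L=[]
    for x in range(222,292,4):
        r=np.nonzero(m[:,x])[0]
        if len(r):L.append((x,r[0]))
    # drop bar columns: outer arc only, fit circle at disc-top plane in tool frame
    z=tp[2]-.008
    Q=np.array([(A.T@(onz(d,x,y,z)-tp))[:2]*1000 for x,y in L]);print(L);print(Q.round(1).tolist())
    B=np.c_[2*Q,np.ones(len(Q))];s=np.linalg.lstsq(B,(Q**2).sum(1),rcond=None)[0];print('circ',s[:2],np.sqrt(s[2]+s[0]**2+s[1]**2))
E
python3 m3.py
```

```text
shaft px [259.69230769 115.98461538] 325 C [ 0.5973 -0.2147] box [ 0.59698735 -0.21482749] [18.24904022 19.19014435] yaw4 -29.2 coh 0.78
[(222, np.int64(210)), (226, np.int64(202)), (230, np.int64(198)), (234, np.int64(196)), (238, np.int64(193)), (242, np.int64(191)), (246, np.int64(191)), (250, np.int64(190)), (254, np.int64(189)), (258, np.int64(189)), (262, np.int64(190)), (266, np.int64(190)), (270, np.int64(191)), (274, np.int64(192)), (278, np.int64(194)), (282, np.int64(196)), (286, np.int64(199)), (290, np.int64(203))]
[[20.0, -16.2], [24.3, -14.0], [26.5, -11.9], [27.6, -9.9], [29.1, -7.8], [30.2, -5.8], [30.2, -3.7], [30.7, -1.7], [31.2, 0.3], [31.2, 2.3], [30.7, 4.3], [30.7, 6.4], [30.2, 8.4], [29.6, 10.4], [28.6, 12.5], [27.5, 14.5], [25.9, 16.6], [23.8, 18.7]]
circ [9.71384633 2.14096471] 21.5511838595113
```

Run:
```python
from h import *
import pickle
from scipy.optimize import least_squares
d=pickle.load(open('w3.pkl','rb'));o=ctrl.get_obs();tp=o['tool_pos'];A=R.from_rotvec(o['tool_rot']).as_matrix()
im=d['image'];g=im.max(2).astype(int)
print(g[180:300:2,257].tolist())
sub=g[195:290,246:272]; 
tool=lambda u,v,z:(A.T@(onz(d,u,v,tp[2]+z)-tp))[:2]*1000
k=g<60; k[:215]=0;k[262:]=0;k[:,:250]=0;k[:,266:]=0
v,u=np.nonzero(k); print(len(u),u.min(),u.max(),v.min(),v.max()); print('line',tool(u.mean(),v.mean(),.020),'ends',tool(u.mean(),v.min()-.5,.020),tool(u.mean(),v.max()+.5,.020))
xs=[226,230,234,238,242,246,266,270,274,278,282,286,290];ys=[202,198,196,193,191,191,190,191,192,194,196,199,203]
for z in (-.008,-.03):
    Q=np.array([tool(x,y-.5,z) for x,y in zip(xs,ys)])
    s=least_squares(lambda c:np.hypot(*(Q-c).T)-28,[0,0]);print(z,s.x,s.fun.round(1))
cv2.imwrite('pics/dial2.png',cv2.resize(im[180:290,210:310],(545,600),interpolation=cv2.INTER_CUBIC)[:,:,::-1])
```

```text
[90, 94, 93, 99, 124, 199, 200, 202, 201, 202, 195, 196, 196, 194, 193, 186, 200, 198, 202, 200, 196, 200, 199, 201, 201, 207, 238, 98, 15, 10, 10, 16, 18, 18, 13, 20, 4, 19, 14, 18, 20, 12, 23, 16, 153, 196, 195, 198, 199, 194, 197, 193, 194, 194, 191, 196, 191, 196, 195, 192]
81 256 258 235 261
line [12.6408078   1.78022351] ends [19.08256544  1.7943818 ] [6.01128827 1.76565254]
-0.008 [2.80434985 1.94120537] [-1.  -0.3 -0.3  0.3  0.7  0.2  0.5  0.4  0.4  0.1 -0.  -0.4 -1. ]
-0.03 [-3.30714275  1.99691582] [-0.5 -0.1 -0.3  0.3  0.6 -0.1  0.2  0.1  0.2  0.   0.  -0.2 -0.5]
```

View pics/dial2.png

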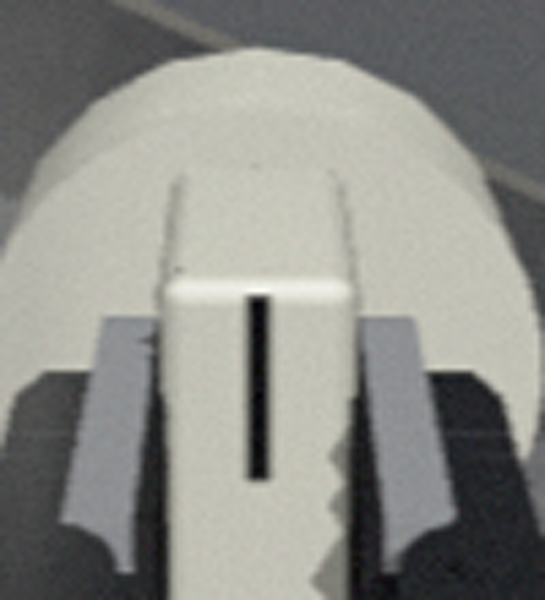

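```bash
python3 -m handwheel '[{"gripper":1,"offset":[15,0,0],"rotation":[0,0,-0.14]},{"gripper":1,"offset":[31,0,0],"rotation":[0,0,-0.28]},{"gripper":1,"offset":[47,0,0],"rotation":[0,0,-0.42]},{"gripper":1,"offset":[62,0,20],"rotation":[0,0,-0.56]},{"gripper":1,"offset":[62,0,40],"rotation":[0,0,-0.56]},{"gripper":1,"offset":[62,0,60],"rotation":[0,0,-0.56]},{"gripper":1,"offset":[62,0,75],"rotation":[0,0,-0.56]},{"gripper":1,"offset":[62,0,75],"rotation":[0,0,-0.56]}]'
python3 - <<'E'
from h import *
# where TCP should be so that dial centre (-3.2,0 in tool) sits on shaft
o=ctrl.get_obs();A=R.from_rotvec(o['tool_rot']).as_matrix();print(o['tool_pos'],np.degrees(np.arctan2(A[1,0],A[0,0])),'dial',o['tool_pos']+A@[-.0032,0,.03])
E
```

```text
t: 12.5
tool_pos: [0.5963, -0.2112, 0.1334]
tool_rot: [-2.712, -1.58, 0.003]
contact_force: [0.1, 0.1, -1.5]
opening: 0.0148
grip_force: 59.1
[ 0.59633272 -0.2112493   0.13337629] 60.43916095711958 dial [ 0.59465269 -0.2139842   0.10337732]
```

```bash
python3 -m handwheel '[{"gripper":1,"offset":[0,0,6],"rotation":[0,0,0]},{"gripper":1,"offset":[0,0,12],"rotation":[0,0,0]},{"gripper":1,"offset":[0,0,15],"rotation":[0,0,0]},{"gripper":1,"offset":[0,0,17],"rotation":[0,0,0]},{"gripper":1,"offset":[0,0,19],"rotation":[0,0,0]},{"gripper":1,"offset":[0,0,21],"rotation":[0,0,0]},{"gripper":1,"offset":[0,0,23],"rotation":[0,0,0]},{"gripper":1,"offset":[0,0,23],"rotation":[0,0,0]}]'
python3 -c "
from h import *
o=ctrl.get_obs();print(o['tool_pos'],o['contact_force'].round(1),o['wrist_torque'].round(2))"
```

```text
t: 13.5
tool_pos: [0.5977, -0.212, 0.1127]
tool_rot: [2.713, 1.582, -0.001]
contact_force: [-0.5, -1.6, -1.4]
opening: 0.0149
grip_force: 59.2
[ 0.59771406 -0.21198772  0.11268689] [-0.5 -1.6 -1.4] [-0.28  0.06 -0.07]
```

```bash
python3 -m handwheel '[{"gripper":1,"offset":[0,0,1],"rotation":[0,0,0]},{"gripper":1,"offset":[0,0,2],"rotation":[0,0,0]},{"gripper":1,"offset":[0,0,3],"rotation":[0,0,0]},{"gripper":1,"offset":[0,0,4],"rotation":[0,0,0]},{"gripper":1,"offset":[0,0,5],"rotation":[0,0,0]},{"gripper":1,"offset":[0,0,6],"rotation":[0,0,0]},{"gripper":1,"offset":[0,0,6],"rotation":[0,0,0]},{"gripper":1,"offset":[0,0,6],"rotation":[0,0,0]}]'
python3 -c "
from h import *
o=ctrl.get_obs();print(o['tool_pos'],o['contact_force'].round(1),o['wrist_torque'].round(2))"
```

```text
t: 14.5
tool_pos: [0.5976, -0.212, 0.1066]
tool_rot: [2.714, 1.582, -0.001]
contact_force: [-2.1, -4.8, 1.9]
opening: 0.0147
grip_force: 59.4
[ 0.59762977 -0.21196292  0.10655389] [-2.1 -4.8  1.9] [-0.89  0.44 -0.07]
```

```bash
python3 -m handwheel '[{"gripper":1,"offset":[-1,0,0],"rotation":[0,0,0]},{"gripper":1,"offset":[-1.5,0,1],"rotation":[0,0,0]},{"gripper":1,"offset":[-1.5,0,3],"rotation":[0,0,0]},{"gripper":1,"offset":[-1.5,0,5],"rotation":[0,0,0]},{"gripper":1,"offset":[-1.5,0,7],"rotation":[0,0,0]},{"gripper":1,"offset":[-1.5,0,9],"rotation":[0,0,0]},{"gripper":1,"offset":[-1.5,0,10],"rotation":[0,0,0]},{"gripper":1,"offset":[-1.5,0,10],"rotation":[0,0,0]}]'
python3 -c "
from h import *
o=ctrl.get_obs();print(o['tool_pos'],o['contact_force'].round(1),o['wrist_torque'].round(2))"
```

```text
t: 15.5
tool_pos: [0.597, -0.2128, 0.097]
tool_rot: [-2.714, -1.582, -0.0]
contact_force: [-0.4, 0.8, 2.2]
opening: 0.0147
grip_force: 59.4
[ 0.59700688 -0.21278387  0.09699798] [-0.4  0.8  2.2] [ 0.24  0.26 -0.03]
```

```bash
python3 -m handwheel '[{"gripper":1,"offset":[0,0,1],"rotation":[0,0,0]},{"gripper":1,"offset":[0,0,2],"rotation":[0,0,0]},{"gripper":1,"offset":[0,0,3],"rotation":[0,0,0]},{"gripper":1,"offset":[0,0,4],"rotation":[0,0,0]},{"gripper":1,"offset":[0,0,6],"rotation":[0,0,0]},{"gripper":1,"offset":[0,0,8],"rotation":[0,0,0]},{"gripper":1,"offset":[0,0,9],"rotation":[0,0,0]},{"gripper":1,"offset":[0,0,9],"rotation":[0,0,0]}]'
python3 -m handwheel '[{"gripper":1,"offset":[0,0,0.5],"rotation":[0,0,0]},{"gripper":1,"offset":[0,0,1],"rotation":[0,0,0]},{"gripper":1,"offset":[0,0,1.5],"rotation":[0,0,0]},{"gripper":1,"offset":[0,0,2],"rotation":[0,0,0]},{"gripper":1,"offset":[0,0,2],"rotation":[0,0,0]},{"gripper":1,"offset":[0,0,2],"rotation":[0,0,0]},{"gripper":1,"offset":[0,0,2],"rotation":[0,0,0]},{"gripper":1,"offset":[0,0,2],"rotation":[0,0,0]}]'
```

```text
t: 16.5
tool_pos: [0.5972, -0.2129, 0.0885]
tool_rot: [2.714, 1.583, 0.0]
contact_force: [-3.4, 3.6, 7.9]
opening: 0.0149
grip_force: 60.3
t: 17.5
tool_pos: [0.5972, -0.2129, 0.087]
tool_rot: [2.714, 1.583, 0.0]
contact_force: [-4.3, 3.5, 10.5]
opening: 0.0145
grip_force: 60.5
```

```bash
python3 -m handwheel '[{"gripper":1,"offset":[0,-0.5,0.5],"rotation":[0,0,0]},{"gripper":1,"offset":[0,-0.8,1],"rotation":[0,0,0]},{"gripper":1,"offset":[0,-0.8,1.5],"rotation":[0,0,0]},{"gripper":1,"offset":[0,-0.8,2],"rotation":[0,0,0]},{"gripper":1,"offset":[0,-0.8,2],"rotation":[0,0,0]},{"gripper":1,"offset":[0,-0.8,2],"rotation":[0,0,0]},{"gripper":1,"offset":[0,-0.8,2],"rotation":[0,0,0]},{"gripper":1,"offset":[0,-0.8,2],"rotation":[0,0,0]}]'
python3 - <<'E'
from h import *
d=cam('top');im=d['image'];s=cam('scene')['image']
a=np.vstack([cv2.resize(im[100:240,110:420],(620,280)),cv2.resize(s[150:310,0:512],(620,194))])
cv2.imwrite('pics/end.png',a[:,:,::-1])
o=ctrl.get_obs();print(o['tool_pos'],o['contact_force'].round(1))
E
```

```text
t: 18.5
tool_pos: [0.5972, -0.2129, 0.0869]
tool_rot: [2.712, 1.582, 0.002]
contact_force: [-6.4, 4.5, 15.5]
opening: 0.0149
grip_force: 61.4
[ 0.59725376 -0.21290759  0.08694038] [-5.6  2.8 15.8]
```

View pics/end.png

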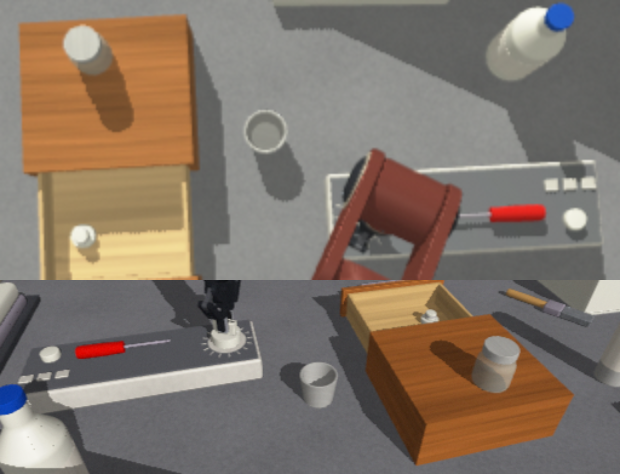

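The picture shows the dial seated low on the ring and held by the fingers. The drawer is open with the small knob inside, and the cup and screwdriver have not moved. The force rose to 15.5 N with no further travel at z = 0.087, so the shaft is at its lower stop.

```bash
python3 -c "
from station import ctrl
print(ctrl.finish_job())"
```

```text
the job is handed in; nothing more can be done
None
```

I handed the job in at about 18.6 s with the dial fully home on the splines and held down at the shaft's lower stop at about 15 N; the drawer is open with the small knob in it, and the cup and screwdriver are undisturbed (the hand-in reported no pass or fail).

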